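Slide the loaded parts tray from the bench across the gap onto the tool trolley

TASK

Slide the blue parts tray off the bench, across the open gap, until all of it rests on the trolley's wooden top, square to it; keep the tray level all the way: it must not be lifted, and neither end may dip into the gap. Before the tray leaves the bench, stand the fallen oil can upright on the trolley top, clear of where the tray is going, and shift the heavy flange to the very middle of the tray so that the weight is balanced. At the end the can is still standing beside the tray, the flange is still in the tray's middle, and the other things have been left where they were.

Things in the scene. Friction and masses are not known exactly. Their poses are not given: they have to be found in the camera images.
- tray: Blue open plastic tray on the bench, 200 x 130 mm over its rim (rim 3 mm out, 25 to 32 mm up), underside 194 x 124 mm, 32 mm high, walls and floor 4 mm thick, 0.22 kg, slippery. Origin: centre of the underside; x along its length towards the end nearer the gap (at first within 0.5 rad of world -y), z up. It sags if its loaded centre of gravity is over the gap with one end unsupported.
- tray_tail_left (a point): Corner of the tray's underside at its rear end (x = -97 mm, y = +62 mm of the tray).
- tray_tail_right (a point): Corner of the tray's underside at its rear end (x = -97 mm, y = -62 mm of the tray).
- flange: Heavy turned steel flange standing hub up, loose, in the tray: disc 60 mm in diameter and 18 mm thick, above it a hub 36 mm in diameter and 28 mm high (top at 46 mm), about 0.6 kg. Origin: centre of its underside, z up along the hub. Starts 52 to 60 mm ahead (+x) of the tray's middle.
- oil_can: Red oblong oil can, yellow label, black cap, about 0.32 kg, lying on the trolley where the tray must go. Body 44 (x) x 54 (y) x 118 mm (z), shoulder to 127 mm, cap 26 mm wide to 150 mm. Origin: centre of its base; z runs from base to cap (level at first, up when standing). Lying, its x points down: it is 44 mm high and 54 mm wide.
- trolley: Green tool trolley, fixed, right of the bench; flat wooden top 600 (x) x 420 mm (y), 1 to 3 mm lower than the bench top. Origin: centre of the upper face of the top. Its plain edge at y = +210 mm faces the bench; the other edges have a lip 8 mm wide, 10 mm high. The bench top (world z = 0) ends in a straight edge at world y = -0.12; the open gap between is 72 to 88 mm wide.
- drill_case: Bystander: dark steel drill case 85 x 60 x 32 mm on the trolley, at the end near the robot or at the far end. Origin: centre of its underside.
- paste_tin: Bystander: round aluminium tin with green lid, 71 mm in diameter, 57 mm high, on the trolley, at the other end from the drill case. Origin: centre of its underside.
- chuck_key: Bystander: steel T-handled chuck key lying on the bench beyond the tray, 150 mm long along its y (from -85 to +65 mm), crossbar 110 mm along its x at y = +52 mm, 18 mm high. Origin: middle of its shank, at bench height.
- gauge_case: Bystander: flat wooden gauge case 55 (x) x 170 (y) x 24 mm lying on the bench behind the tray's rear end, across its path. Origin: centre of its underside.
Mind the look-alikes: they are no part of the job. Several things have the shape of the oil_can; the one meant has the colours described above.

How it is judged:
By the outcome, as a careful person would: the job done as asked, in the order asked, and still so for the second after the job is handed in, with the robot touching nothing.
It also fails if it takes over 62 s, if anything falls off the work surface, if the arm or the gripper's body presses on something with over 40 N, if the wrist force passes 120 N, or if a joint passes its speed limit or range.

ROBOT

A 6-joint arm with a two-finger parallel gripper is mounted at the origin on the work surface. World frame = base frame: x ahead of the robot, y to its left, z up, the work surface at z = 0. Lengths are in mm, angles in degrees, forces in N, time in s.
With the tool pointing down it reaches from about 300 to 850 mm from the base axis. Payload 4.2 kg.
Tool frame: the origin (TCP) lies midway between the tips of the shut fingers; the grasp point (between the pads) lies 19 mm behind it (env.grasp_offset is the distance from the TCP to the grasp point, in mm); z points along the fingers, y is the line along which they close (so a half turn about z gives the same grasp; the last joint's range is limited). The gripper opens to 91 mm and grips with 3 to 60 N. Pads are 32 mm wide; open, the fingers measure 118 mm over their backs; the gripper's body (76 mm by 178 mm) begins 60 mm behind the grasp point.
Start: joints at [63.083, 18.312, 89.639, -0, 72.044, -1.146], TCP at [250.006, 517.822, 213.976] pointing down, gripper open.
Joint ranges: [-177.97, 177.97], [-48.28, 115.42], [12.27, 149.76], [-77.06, 257.06], [2.81, 150.46], [-146.56, 146.56]. Speed limits (degrees/s): [147.25, 147.25, 180, 180, 180, 180].

INTERFACE

Orientations are given as [roll, pitch, yaw] about the fixed x, y, z axes, in that order (R = Rz(yaw) Ry(pitch) Rx(roll)).
In Python, from workcell import env, optics gives the robot as it stands. The module is installed in compiled form; this text tells all that it offers.
- The arm moves only by the tool send_rows, never from a script. Its argument "targets" is a list that holds one entry, the list of rows, each a list of 7 numbers: the turn, a rotation vector about the world's x, y, z scaled (see below), then the shift along the world's x, y, z scaled (see below), then the closure, from -1 (fully open) to 1 (shut). In form: [[[rx, ry, rz, x, y, z, gripper], ...]]. A call has 1 to 12 rows; each row shifts and turns the commanded pose from where the row before left it; what a row does not reach is not made up. The controller multiplies each number of a shift by 0.2 m and each number of a turn by pi/2 rad. A row lasts 1/10 s, in which the tool goes at most 50 mm and 8.59 degrees, less where a joint would pass 70% of its speed; a pose out of reach is approached as far as the arm can. A call with a number of a shift or a turn outside -1 to 1 is refused whole. A call with a gripper value outside its range is refused whole. The fingers move at their own pace and stop on an object; "grip_force" is the grip in N (left out, the last holds). Time passes only in rows, so rows that do not move let the fingers close. It gives the time, the measured TCP pose, the force, the opening and the grip force at its end, in the units of the state.
- env.state(): the state, without advancing time (a new reading comes with each control period).
- optics.grab_frame(name): name is "side" or "top"; returns (picture, depth): 480x640x3 uint8, red, green, blue; 480x640 float32, mm along the optical axis (not along the pixel's ray), 0 where there is no reading.
- optics.camera_info(name): a dict with "camera_matrix" (3x3 intrinsics, pixels), "R" (3x3) and "t" (3): a world point X has camera coordinates R X + t. Camera axes: x right, y down, z forward; pixel columns grow to the right and rows downward; lengths in mm; the calibration is good to about 2 mm. A picture is of the moment at which its call begins. camera_info takes no time and is no camera call.
- env.job_done(): hands the job in; it is judged then, once.
Trained networks look in the newest picture that a camera, given by its name, has taken for a name from the list of things; names that differ only in an ending like _2 or _b are one class to them, and where a whole thing is asked for, a point or a joint stands for the part that bears it (a point fixed in the world has none). Each returns a list of dicts, best first, with "conf" (0 to 1); they miss things now and then, are a little off and sometimes report something else, mostly with a low value. They report only what shows in the picture. A call takes as long as a camera call. They do not tell look-alikes from the thing itself.
- optics.silhouettes(camera, name): "mask" (480x640 bool, what is visible of it) and "at" ([column, row] in pixels, amid what is visible of it).
- optics.place_of(camera, name): "at" ([column, row] in pixels: a listed point, or the origin of a listed thing).
The state is a dict: "time_s": time; "qpos": joint angles; "qvel": joint speeds; "effort": joint torques, N m; "ee_pos": TCP position; "ee_rot": TCP orientation; "force": force on the tool from outside, world axes, zero at the start; "torque": the same for the moment, N m; "gripper_width": finger opening in mm; "gripper_force": force on a finger pad.
Only numpy, scipy, OpenCV 4.12 (cv2) and the standard library are available. Lean on these libraries where they do the work, as an engineer would, in place of code of your own. Each camera call takes 0.05 s, during which the arm holds its last target. There are 200 camera calls.

## Working session

There is one attempt and no reset: what is moved stays moved. The work goes in short steps, Python scripts to look and compute and a tool call to move; the robot and the scene stay as the last step left them, time stands still between calls to the robot, and variables do not carry over. Pictures are saved under pics/ and viewed, at most 10 in all, crops included, and the job is handed in when it is done.

Besides the shell and the picture viewer there is one more tool, called after "Emit:" in YAML: its name, and indented under it one key for each argument. send_rows: Moves the arm, as the interface text tells. Its arguments: {"type":"object","properties":{"targets":{"type":"array"},"grip_force":{"type":"number"}},"required":["targets"]}

```bash
mkdir -p pics
cat > h.py <<'E'
import numpy as np, cv2
from workcell import env, optics
def cam(n):
    c=optics.camera_info(n); return np.array(c["camera_matrix"]),np.array(c["R"]),np.array(c["t"]).ravel()
def cloud(n,depth):
    K,R,t=cam(n); v,u=np.mgrid[0:480,0:640]
    p=np.stack([(u-K[0,2])/K[0,0]*depth,(v-K[1,2])/K[1,1]*depth,depth],-1)
    return (p-t)@R   # world HxWx3
def save(n,img): cv2.imwrite(f"pics/{n}.png",img[:,:,::-1])
def proj(n,X):
    K,R,t=cam(n); p=(R@np.asarray(X,float)+t); q=K@p; return q[:2]/q[2]
E
python3 - <<'E'
from h import *
im={}
for n in("top","side"):
    p,d=optics.grab_frame(n); np.savez(f"{n}0.npz",p=p,d=d); im[n]=p
    K,R,t=cam(n); print(n,K[0,0],"pos",(-R.T@t).round(),(d>0).mean())
    save(n+"0",p)
s=env.state();print(s["ee_pos"],s["ee_rot"],s["force"],s["time_s"],env.grasp_offset)
E
```

```text
top 466.6108628576991 pos [ 302.  -32. 1214.] 0.9962076822916667
side 490.76530245955615 pos [ 414. -921. 1033.] 0.9959505208333334
[249.79491377 517.39028649 213.1989704 ] [-1.79907223e+02 -2.23172058e-03  1.54226540e+02] [-0.61646781 -0.38983295  0.10591461] 0.1 18.8
```

View pics/top0.png

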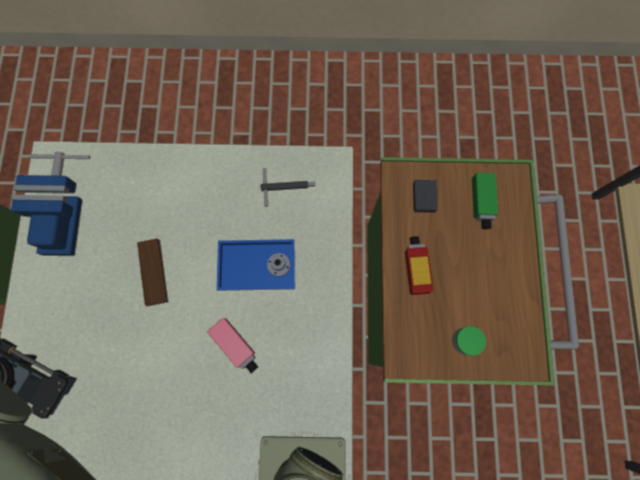

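View pics/side0.png

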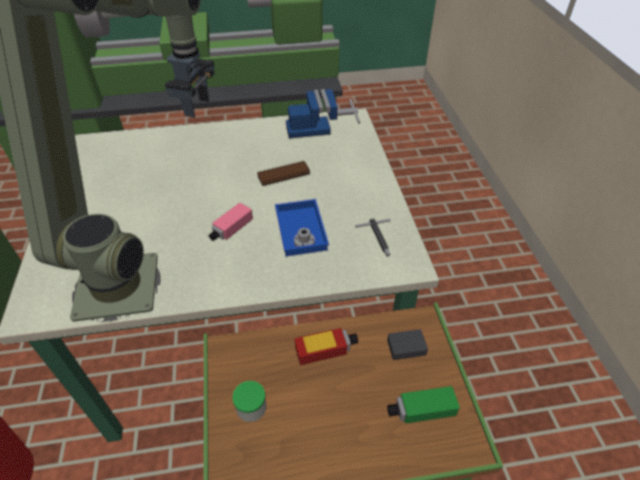

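The top view shows the tray at about (257,265), with the flange at (279,263). The red can lies at (419,266) with its cap up in the image (+x), the drill case is at (425,195), the tin at (471,341) and the green look-alike can at (486,198). Next I'll measure them in both views.

Run:
```python
from h import *
from scipy import ndimage as ni
for n in("top","side"):
    z=np.load(n+"0.npz"); p=z["p"];d=z["d"]; W=cloud(n,d)
    h=cv2.cvtColor(p,cv2.COLOR_RGB2HSV).astype(int);H,S,V=h[...,0],h[...,1],h[...,2]
    def rep(name,m,roi):
        mm=np.zeros_like(m);x0,y0,x1,y1=roi;mm[y0:y1,x0:x1]=m[y0:y1,x0:x1]
        P=W[mm]; 
        zs=np.percentile(P[:,2],[3,50,97])
        T=P[P[:,2]>zs[2]-6]
        r=cv2.minAreaRect(T[:,:2].astype(np.float32))
        print(n,name,len(P),"z",zs.round(1),"toprect",np.round(r[0],1),np.round(r[1],1),round(r[2],1))
    top=n=="top"
    red=((H<8)|(H>172))&(S>170); yel=(H>12)&(H<32)&(S>150); blue=(H>100)&(H<130)&(S>150)
    rc=(395,225,445,305) if top else (285,320,365,368)
    rep("canbody",red|yel,rc); rep("canlabel",yel,rc); rep("cancap",(V<60),rc)
    rep("tray",blue,(205,230,310,300) if top else (265,190,335,265))
    rf=(262,248,297,280) if top else (288,222,322,250)
    rep("flange",(S<90),rf)
    rep("wood",(H>5)&(H<20),(390,300,440,375) if top else (220,430,400,470))
    rep("bench",S<60,(310,210,345,300) if top else (90,150,200,200))
    rep("drill",V<90,(408,175,442,215) if top else (385,325,430,360))
    rep("tin",(H>50)&(H<75)&(S>120),(450,320,490,360) if top else (228,375,270,412))
    rep("greencan",(H>50)&(H<80)&(S>120),(470,168,502,218) if top else (395,385,462,422))
    rep("gauge",(V<110),(130,232,175,310) if top else (250,158,315,188))
    rep("key",(V<140)&(S<90),(255,160,318,210) if top else (352,215,395,260))
# trolley edge near y
z=np.load("top0.npz");W=cloud("top",z["d"])
for r in(180,250,300,340):
    row=W[r,370:420]; k=np.where(row[:,2]>-20)[0][0]; row2=W[r,330:375]; k2=np.where(row2[:,2]>-20)[0][-1]
    print(r,"trolley edge",row[k].round(1),"bench edge",row2[k2].round(1))
for r in(180,250,300,340):
    row=W[r,500:570]; k=np.where(row[:,2]>-30)[0][-1]; print("far",row[k].round(1))
```

```text
top canbody 946 z [24.4 41.6 46.2] toprect [ 410.4 -200.3] [110.2 385.3] 48.9
top canlabel 508 z [38.  42.2 46.7] toprect [ 511.4 -289.7] [71.6 46.6] 5.3
top cancap 112 z [13.8 27.  35.2] toprect [ 541.9 -276.4] [ 18.6 120.3] 85.4
top tray 3166 z [-0.4  4.6 34. ] toprect [438.7 109.8] [333.1 211.2] 13.6
top flange 486 z [-1.9 23.1 53.3] toprect [417.7  31.5] [262.6  33.7] 21.4
top wood 3750 z [-6.5 -2.   2.7] toprect [ 345.8 -189.4] [186.  316.2] 0.9
top bench 3150 z [-4.5 -0.2  4.6] toprect [491.3 -54.7] [378.7  92.5] 0.9
top drill 809 z [ 3.2 29.3 34. ] toprect [ 719.2 -314.6] [59.6 83.3] 90.0
top tin 635 z [50.3 55.  59.4] toprect [ 334.8 -234.4] [ 64.4 405.9] 1.0
top greencan 944 z [17.8 41.4 46.7] toprect [ 514.3 -290.9] [105.6 661.7] 48.5
top gauge 1531 z [ 9.8 23.4 28.1] toprect [391.1 237.3] [547.5 149.8] 56.3
top key 574 z [-1.8 14.8 22.1] toprect [544.8  49.1] [492.2 143.7] 2.2
side canbody 1235 z [ 9.2 42.9 47.3] toprect [ 493.1 -591.3] [667.5 116.3] 86.4
side canlabel 547 z [40.4 44.  47.5] toprect [ 483.2 -591.2] [668.9  76.7] 84.7
side cancap 60 z [22.8 32.  36.1] topre
[... 434 characters left out ...]
[52.4 56.4 60.1] toprect [ 389.  -643.3] [ 66.8 552.9] 12.0
side greencan 1478 z [14.2 43.  47.2] toprect [ 563.9 -658.9] [592.7 113.4] 49.4
side gauge 698 z [ 6.2 24.8 30.2] toprect [ 418.8 -232.3] [1366.7  166.1] 82.7
side key 320 z [ 3.2 17.3 23.5] toprect [ 602.2 -403.7] [1098.4   63.7] 73.3
180 trolley edge [ 774.1 -201.3  -12. ] bench edge [ 768.4 -119.6   -1. ]
250 trolley edge [ 573.4 -200.8   -8.4] bench edge [ 571.1 -120.    -4.3]
300 trolley edge [ 439.2 -201.2   -5.9] bench edge [ 436.9 -119.7    1.2]
340 trolley edge [ 337.  -200.9  -14.4] bench edge [ 301.6  -32.  1214. ]
far [ 775.2 -620.1    4.8]
far [ 582.9 -701.7  -11.2]
far [ 448.  -689.    -8.9]
far [ 345.5 -682.9  -17.8]
```

```bash
cat >> h.py <<'E'
def things(n,p,d,rois=None):
    """name->(points) for colour picks in rois"""
def rect(P,lo,hi):
    P=P[(P[:,2]>lo)&(P[:,2]<hi)]
    m=np.median(P,0); P=P[np.linalg.norm(P[:,:2]-m[:2],axis=1)<160]
    r=cv2.minAreaRect(P[:,:2].astype(np.float32)); 
    return len(P),np.median(P[:,2]).round(1),np.round(P[:,:2].mean(0),1),np.round(r[0],1),np.round(r[1],1),round(r[2],1)
E
python3 - <<'E'
from h import *
for n in("top","side"):
    z=np.load(n+"0.npz"); p=z["p"];d=z["d"]; W=cloud(n,d)
    h=cv2.cvtColor(p,cv2.COLOR_RGB2HSV).astype(int);H,S,V=h[...,0],h[...,1],h[...,2]
    top=n=="top"
    def go(name,m,a,b,lo,hi):
        x0,y0,x1,y1=a if top else b
        print(n,name,*rect(W[y0:y1,x0:x1][m[y0:y1,x0:x1]&(d[y0:y1,x0:x1]>0)],lo,hi))
    red=((H<8)|(H>172))&(S>170); yel=(H>12)&(H<32)&(S>150); blue=(H>100)&(H<130)&(S>150)
    A,B=(395,225,445,305),(285,320,365,368)
    go("body",red|yel,A,B,35,55);go("label",yel,A,B,30,55);go("cap",V<60,A,B,25,42)
    T=(205,230,310,300),(265,190,335,265)
    go("trayrim",blue,*T,26,40); go("trayall",blue,*T,-5,40); F=(258,245,300,283),(285,220,325,252)
    go("hubtop",S<90,*F,44,60); go("disc",S<90,*F,16,30)
    A=H==H
    go("drill",A,(400,165,450,220),(385,325,430,360),24,45)
    go("tin",A,(445,315,495,365),(220,372,275,412),48,70)
    go("green",A,(465,158,508,225),(390,380,465,425),34,60)
    go("gauge",A,(125,228,180,315),(245,155,320,190),16,40)
    go("key",A,(250,158,320,212),(350,210,400,260),10,30)
    go("pink",A,(200,310,265,375),(205,195,260,245),30,60)
    x0,y0,x1,y1=(383,155,540,380)
    if top:
        w=(W[...,2]>-12)&(d>0); w[:,:376]=0; l=cv2.connectedComponents(w.astype(np.uint8))[1]; k=l[300,440]; 
        print("trolley",rect(W[l==k],-12,3)); P=W[l==k];print(np.percentile(P[:,:2],[.2,99.8],axis=0), cv2.minAreaRect(P[:,:2].astype(np.float32)))
E
```

```text
top body 875 41.9 [ 511.  -288.6] [ 512.2 -289.3] [116.3  53.1] 5.6
top label 508 42.2 [ 511.1 -290. ] [ 511.5 -290. ] [71.8 47. ] 5.8
top cap 64 30.7 [ 581.9 -278.6] [ 532.1 -269.5] [ 21.6 143.2] 80.6
top trayrim 513 31.5 [523.5 134.3] [521.9 131.5] [127.5 194.6] 2.0
top trayall 3157 4.6 [525.1 142.7] [521.9 131.5] [127.5 194.6] 2.0
top hubtop 154 50.2 [523.6  72.6] [523.7  73. ] [34.5 33.4] 2.6
top disc 232 21.8 [520.6  71.7] [523.2  72.5] [58.  54.9] 3.5
top drill 669 30.1 [ 718.3 -314.7] [ 719.3 -315.2] [60.8 85.2] 90.0
top tin 681 55.0 [ 337.8 -405.8] [ 337.9 -406.4] [69.2 69.6] 35.7
top green 933 41.5 [ 715.9 -472.6] [ 709.  -473.8] [ 55.2 141.6] 89.4
top gauge 1431 23.5 [498.5 399.8] [500.3 401.1] [170.7  57.4] 12.8
top key 451 15.8 [742.8  72.1] [762.4  68.6] [102.9 151.7] 25.3
top pink 1223 43.2 [317.8 176.6] [312.6 172.6] [149.3  54.2] 42.7
trolley (9728, np.float64(-2.0), array([ 495. , -425.3]), array([ 500.1, -411.7]), array([312.2, 319.7]), 2.5)
[[ 235.43512421 -620.48493115]
 [ 832.77645792 -201.0414052 ]] ((535.5211181640625, -411.9622802734375), (423.3414001464844, 6
[... 210 characters left out ...]
593.4 -284.7] [16.8 16.2] 5.3
side trayrim 257 32.4 [515.9  97.8] [521.6 129.6] [122.4 202. ] 2.2
side trayall 1705 7.7 [523.3 145. ] [521.5 131. ] [122.4 204.8] 2.2
side hubtop 100 51.1 [524.9  71.8] [525.1  74.1] [33.2 34.5] 23.7
side disc 124 24.1 [522.5  65.6] [524.   70.4] [47.2 58.8] 77.5
side drill 790 31.6 [ 719.6 -316. ] [ 720.5 -313.7] [84.5 62. ] 0.2
side tin 826 56.4 [ 339.2 -407.1] [ 339.3 -405.1] [71.  68.7] 66.2
side green 1454 43.3 [ 716.4 -475. ] [ 708.1 -473.3] [ 55.6 147.3] 89.7
side gauge 637 25.8 [499.4 397.9] [501.2 403.2] [172.2  65. ] 12.3
side key 331 18.0 [744.1  72.8] [726.3  68.4] [148.8 104.4] 75.1
side pink 695 44.7 [319.3 172.5] [313.5 173.4] [151.7  59.3] 44.5
```

Emit:
send_rows:
  targets:
    - [[0.0387, 0.08, 0, 0.1, -0.2, 0, -1], [0.0387, 0.08, 0, 0.1, -0.2, 0, -1], [0.0387, 0.08, 0, 0.1, -0.2, 0, -1]]
  grip_force: 40

```text
time_s: 0.4
ee_pos: [309.7, 397.5, 214.8]
ee_rot: [179.7, -24.2, 154.5]
force: [1.8, 0.6, -0.1]
gripper_width: 90.8
gripper_force: 0.0
```

Run:
```python
from h import *
s=env.state();print(s["qpos"],s["ee_pos"],s["ee_rot"])
```

```text
[ 36.65509593  17.12976686  95.70305965  21.79342236  79.5985883
 -34.13827251] [309.65077018 397.54861003 214.7631408 ] [179.74845439 -24.24825752 154.50796421]
```

```bash
cat > log.py <<'E'
from h import *
import json
s=env.state(); r=[list(map(float,s[k])) for k in("qpos","ee_pos","ee_rot","force")]
open("log.txt","a").write(json.dumps(r)+"\n"); print(np.round(r[0],1),np.round(r[1],1),np.round(r[2],1),np.round(r[3],1))
E
python3 log.py
```

```text
[ 36.7  17.1  95.7  21.8  79.6 -34.1] [309.7 397.5 214.8] [179.7 -24.2 154.5] [ 1.8  0.6 -0.1]
```

Emit:
send_rows:
  targets:
    - [[-0.0387, -0.08, 0, 0.048, -0.163, 0, -1], [-0.0387, -0.08, 0, 0.048, -0.163, 0, -1], [-0.0387, -0.08, 0, 0.048, -0.163, 0, -1], [0, 0, -0.092, 0.048, -0.163, 0, -1], [0, 0, -0.092, 0.048, -0.163, 0, -1], [0, 0, -0.092, 0.048, -0.163, 0, -1], [0, 0, -0.092, 0.048, -0.163, 0, -1], [0, 0, -0.092, 0.048, -0.163, 0, -1], [0, 0, -0.092, 0.048, -0.163, 0, -1], [0, 0, -0.092, 0.048, -0.163, 0, -1], [0, 0, -0.092, 0.048, -0.163, 0, -1], [0, 0, -0.092, 0.048, -0.163, 0, -1]]

```text
time_s: 1.6
ee_pos: [425.1, 5.2, 213.8]
ee_rot: [-180.0, -0.0, 79.4]
force: [0.5, 0.3, 0.6]
gripper_width: 91.3
gripper_force: 0.0
```

```bash
python3 log.py
```

```text
[ -0.8   4.7 107.5   0.   67.9   9.8] [425.1   5.2 213.8] [-180.    -0.    79.4] [0.5 0.3 0.6]
```

Emit:
send_rows:
  targets:
    - [[0, 0, -0.092, 0.048, -0.163, 0, -1], [0, 0, -0.092, 0.048, -0.163, 0, -1], [0, 0, -0.092, 0.048, -0.163, 0, -1], [0, 0, -0.092, 0.048, -0.163, 0, -1], [0, 0, -0.092, 0.048, -0.163, 0, -1], [0, 0, -0.092, 0.048, -0.163, 0, -1], [0, 0, -0.092, 0.048, -0.163, 0, -1], [0, 0, -0.092, 0.048, -0.163, 0, -1], [0, 0, -0.092, 0.048, -0.163, 0, -1]]

```text
time_s: 2.5
ee_pos: [511.6, -288.1, 213.5]
ee_rot: [-180.0, 0.0, 4.8]
force: [0.2, -0.3, -0.3]
gripper_width: 90.9
gripper_force: 0.0
```

```bash
python3 log.py
```

```text
[-30.5  19.5  88.    0.   72.6  54.7] [ 511.6 -288.1  213.5] [-180.     0.     4.8] [ 0.2 -0.3 -0.3]
```

```bash
cat > kin.py <<'E'
import numpy as np, json
from scipy.spatial.transform import Rotation as Ro
from scipy.optimize import least_squares
rz=lambda a:Ro.from_euler('z',a,degrees=True).as_matrix()
ry=lambda a:Ro.from_euler('y',a,degrees=True).as_matrix()
# p: a1,d1,lat,L1,e,L2,d6 ; sign s4,s6
def fk(q,p,s4=1,s6=1,off=0):
    a1,d1,lat,L1,e,L2,d6=p
    R=rz(q[0]); x=R@np.array([a1,lat,d1])
    R=R@ry(q[1]); x=x+R@np.array([0,0,L1])
    R=R@ry(q[2]); x=x+R@np.array([e,0,L2])
    R=R@rz(s4*q[3])@ry(q[4]); x=x+R@np.array([0,0,d6])
    R=R@rz(s6*q[5]+off); return x,R
D=[json.loads(l) for l in open("log.txt")]
D.append([[63.083,18.312,89.639,0,72.044,-1.146],[250.006,517.822,213.976],None])
def res(p,s): return np.concatenate([fk(d[0],p,s)[0]-d[1] for d in D])+0
best=min(((least_squares(lambda p:np.r_[res(p,s),(p[4])*.003,(p[0])*.003,(p[3]-p[5])*.001],[0,330,11,400,0,400,250]),s) for s in(1,-1)),key=lambda t:t[0].cost)
P,S4=best[0].x,best[1]
OFF=None;bb=9
for s6 in(1,-1):
  for off in(0,90,-90,180):
    e=sum(np.linalg.norm(fk(d[0],P,S4,s6,off)[1]-Ro.from_euler('xyz',d[2],degrees=True).as_matrix()) for d in D if d[2])
    if e<bb: bb,S6,OFF=e,s6,off
lo=np.array([-177,-48,12.5,-77,3,-146]);hi=np.array([177,115,149.5,257,150,146])
def ik(x,R,q0):
    f=lambda q:np.r_[fk(q,P,S4,S6,OFF)[0]-x,(fk(q,P,S4,S6,OFF)[1]-R).ravel()*200]
    r=least_squares(f,np.clip(q0,lo+.5,hi-.5),bounds=(lo,hi)); return r.x,np.sqrt(2*r.cost)
if __name__=="__main__":
    print(P.round(1),S4,S6,OFF,"rot err",bb,"res",np.abs(res(P,S4)).max())
    up=lambda h:(rz(h)@np.c_[[0,0,1.],[0,-1,0],[1,0,0]])  # tool x=+z? z=heading
    for name,(cx,cy),hs in(("near",(400,-245),(0,10,20,35,54)),("far",(640,-395),(20,35,45,55,70))):
        for h in hs:
            R=up(h); x=np.array([cx,cy,93])+R[:,2]*18.8
            w=x-R[:,2]*P[6]
            q,e=min((ik(x,R,np.array([np.degrees(np.arctan2(w[1],w[0])),50,80,a,b,c])) for a in(60,120) for b in(60,) for c in(0,40,-40)),key=lambda t:t[1])
            print(name,h,q.round(),round(e,2),"wrist",w.round())
E
python3 kin.py
```

```text
[ -0.  140.2  11.5 591.8  25.1 417.  335.7] 1 1 90 rot err 2.44929192402843e-15 res 0.0021399682036644663
near 0 [ -75.   60.  149.  101.   97. -119.] 18.26 wrist [  83. -245.   93.]
near 10 [ -76.   56.  146.   94.   92. -112.] 0.0 wrist [  88. -300.   93.]
near 20 [ -76.   53.  138.   84.   89. -101.] 0.0 wrist [ 102. -353.   93.]
near 35 [-73.  51. 127.  72.  91. -88.] 0.0 wrist [ 140. -427.   93.]
near 54 [-68.  52. 114.  59.  97. -78.] 0.0 wrist [ 214. -501.   93.]
far 20 [-57.  54. 104. 102.  85. -69.] 0.0 wrist [ 342. -503.   93.]
far 35 [-58.  57.  92.  88.  91. -59.] 0.0 wrist [ 380. -577.   93.]
far 45 [-57.  60.  83.  80.  97. -53.] 0.0 wrist [ 416. -619.   93.]
far 55 [-56.  63.  73.  75. 104. -48.] 0.0 wrist [ 458. -655.   93.]
far 70 [-53.  68.  58.  69. 116. -41.] 0.0 wrist [ 532. -693.   93.]
```

Emit:
send_rows:
  targets:
    - [[0, 0, 0.009, 0.0455, 0.003, -0.225, -1], [0, 0, 0, 0.0455, 0.003, -0.225, -1], [0, 0, 0, 0.0455, 0.003, -0.225, -1], [0, 0, 0, 0.0455, 0.002, -0.225, -1], [0, 0, 0, 0, 0, -0.08, -1], [0, 0, 0, 0, 0, -0.075, -1], [0, 0, 0, 0, 0, 0, -1]]

```text
time_s: 3.2
ee_pos: [547.0, -284.0, 0.7]
ee_rot: [-179.9, 0.2, 6.0]
force: [-0.5, 0.6, 0.1]
gripper_width: 90.8
gripper_force: 0.0
```

Emit:
send_rows:
  targets:
    - [[0, 0, 0, 0, 0, 0, 1], [0, 0, 0, 0, 0, 0, 1], [0, 0, 0, 0, 0, 0, 1], [0, 0, 0, 0, 0, 0, 1], [0, 0, 0, 0, 0, 0, 1], [0, 0, 0, 0, 0, 0, 1]]
  grip_force: 35

```text
time_s: 3.8
ee_pos: [548.3, -284.9, 3.5]
ee_rot: [179.9, -0.0, 6.0]
force: [0.1, -0.4, 2.1]
gripper_width: 53.7
gripper_force: 35.0
```

Emit:
send_rows:
  targets:
    - [[0, 0, 0, 0, 0, 0.15, 1], [0, 0, 0.0806, 0, 0, 0.24, 1], [0, 0, 0.0806, 0, 0, 0.24, 1], [0, 0, 0.0806, 0, 0, 0.24, 1], [0, 0, 0.0806, 0, 0, 0.13, 1], [0.0522, -0.0745, 0, 0.051, -0.0455, 0, 1], [0.0522, -0.0745, 0, 0.051, -0.0455, 0, 1], [0.0522, -0.0745, 0, 0.051, -0.0455, 0, 1], [0.0522, -0.0745, 0, 0.051, -0.0455, 0, 1], [0.0522, -0.0745, 0, 0.051, -0.0455, 0, 1]]

```text
time_s: 4.8
ee_pos: [598.8, -330.8, 203.5]
ee_rot: [179.9, -41.2, 35.1]
force: [-0.1, 1.2, -4.1]
gripper_width: 53.6
gripper_force: 35.0
```

```bash
python3 log.py
```

```text
[-48.7  26.2  91.4  46.   65.5 -14.8] [ 598.8 -330.8  203.5] [179.9 -41.2  35.1] [-0.1  1.2 -4.1]
```

Emit:
send_rows:
  targets:
    - [[0.0522, -0.0745, 0, 0.051, -0.0455, 0, 1], [0.0522, -0.0745, 0, 0.051, -0.0455, 0, 1], [0.0522, -0.0745, 0, 0.051, -0.0455, 0, 1], [0.0522, -0.0745, 0, 0.051, -0.0455, 0, 1], [0.0522, -0.0745, 0, 0.051, -0.0455, 0, 1], [0.0522, -0.0745, 0, 0.051, -0.0455, 0, 1], [0, 0, 0, 0, 0, 0, 1]]

```text
time_s: 5.5
ee_pos: [660.0, -385.1, 193.6]
ee_rot: [-98.9, -89.2, -46.1]
force: [-1.3, 1.0, -4.1]
gripper_width: 53.5
gripper_force: 35.0
```

```bash
python3 log.py
python3 - <<'E'
from h import *
from scipy.spatial.transform import Rotation as Ro
s=env.state(); R=Ro.from_euler('xyz',s["ee_rot"],degrees=True).as_matrix(); print(R.round(3))
p,d=optics.grab_frame("side"); save("side1",p[200:480,200:640])
E
```

```text
[-57.3  48.8  91.2  88.2  91.3 -49.3] [ 660.  -385.1  193.6] [-98.9 -89.2 -46.1] [-1.3  1.  -4.1]
[[ 0.009  0.573  0.82 ]
 [-0.01  -0.82   0.573]
 [ 1.    -0.013 -0.002]]
```

View pics/side1.png

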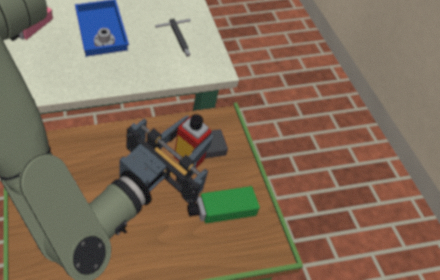

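The crop shows the can held upright at about (193,140), with the drill case behind it and the green can at (225,203), both clear. Next I'll lower it.

Emit:
send_rows:
  targets:
    - [[0, 0, 0, 0, 0, -0.15, 1], [0, 0, 0, 0, 0, -0.2, 1], [0, 0, 0, 0, 0, -0.1, 1], [0, 0, 0, 0, 0, -0.02, 1], [0, 0, 0, 0, 0, 0, 1]]

```text
time_s: 6.05
ee_pos: [660.4, -384.7, 110.5]
ee_rot: [43.2, -89.9, 171.9]
force: [-0.7, 0.7, -1.2]
gripper_width: 53.9
gripper_force: 35.0
```

Emit:
send_rows:
  targets:
    - [[0, 0, 0, 0, 0, -0.01, 1], [0, 0, 0, 0, 0, 0, 1]]

```text
time_s: 6.25
ee_pos: [660.4, -385.0, 108.8]
ee_rot: [69.6, -89.8, 145.4]
force: [0.0, -0.3, -2.0]
gripper_width: 53.8
gripper_force: 35.0
```

Emit:
send_rows:
  targets:
    - [[0, 0, 0, 0, 0, -0.04, 1], [0, 0, 0, 0, 0, -0.015, 1], [0, 0, 0, 0, 0, 0, 1]]

```text
time_s: 6.55
ee_pos: [660.1, -384.5, 95.2]
ee_rot: [-58.3, -89.9, -86.7]
force: [-0.5, -0.0, -2.4]
gripper_width: 54.0
gripper_force: 35.0
```

Emit:
send_rows:
  targets:
    - [[0, 0, 0, 0, 0, -0.01, 1], [0, 0, 0, 0, 0, 0, 1]]

```text
time_s: 6.75
ee_pos: [660.2, -384.7, 93.6]
ee_rot: [-26.6, -89.9, -118.4]
force: [1.2, -1.1, -1.9]
gripper_width: 54.2
gripper_force: 35.0
```

Emit:
send_rows:
  targets:
    - [[0, 0, 0, 0, 0, -0.007, 1], [0, 0, 0, 0, 0, 0, 1]]

```text
time_s: 6.95
ee_pos: [660.2, -384.8, 92.8]
ee_rot: [6.4, -89.9, -151.4]
force: [0.1, -0.0, -2.8]
gripper_width: 53.7
gripper_force: 35.0
```

Emit:
send_rows:
  targets:
    - [[0, 0, 0, 0, 0, -0.006, 1], [0, 0, 0, 0, 0, 0, 1]]

```text
time_s: 7.15
ee_pos: [660.1, -384.8, 92.8]
ee_rot: [13.2, -89.8, -158.1]
force: [-0.5, -0.2, 3.0]
gripper_width: 53.7
gripper_force: 35.0
```

Emit:
send_rows:
  targets:
    - [[0, 0, 0, 0, 0, -0.006, 1], [0, 0, 0, 0, 0, 0, 1]]

```text
time_s: 7.35
ee_pos: [660.0, -384.9, 92.8]
ee_rot: [15.5, -89.7, -160.5]
force: [-3.2, 1.2, 6.3]
gripper_width: 53.7
gripper_force: 35.0
```

Emit:
send_rows:
  targets:
    - [[0, 0, 0, 0, 0, 0.007, 1], [0, 0, 0, 0, 0, 0, -1], [0, 0, 0, 0, 0, 0, -1], [0, 0, 0, 0, 0, 0, -1], [0, 0, 0, 0, 0, 0, -1]]

```text
time_s: 7.85
ee_pos: [660.2, -384.6, 91.2]
ee_rot: [-31.6, -90.0, -113.4]
force: [-0.4, 0.0, 0.1]
gripper_width: 82.8
gripper_force: 0.0
```

Emit:
send_rows:
  targets:
    - [[0, 0, 0, -0.041, -0.029, 0, -1], [0, 0, 0, -0.082, -0.057, 0, -1], [0, 0, 0, -0.123, -0.086, 0, -1], [0, 0, 0, -0.164, -0.115, 0, -1], [0, 0, 0, -0.164, -0.115, 0, -1], [0, 0, 0, 0, 0, 0, -1]]

```text
time_s: 8.45
ee_pos: [540.9, -470.4, 91.6]
ee_rot: [65.5, -89.9, 149.1]
force: [1.0, -0.8, 0.2]
gripper_width: 91.2
gripper_force: 0.0
```

```bash
python3 log.py
python3 - <<'E'
from h import *
p,d=optics.grab_frame("side"); save("side2",p[200:480,200:640]); W=cloud("side",d)
print(rect(W[250:400,330:470].reshape(-1,3),100,170));
E
```

```text
[-69.1  58.1  88.4  78.5  97.5 -57.3] [ 540.9 -470.4   91.6] [ 65.5 -89.9 149.1] [ 1.  -0.8  0.2]
(607, np.float64(122.9), array([ 641. , -402.6]), array([ 595. , -419.8]), array([167.2,  59.2]), 26.4)
```

View pics/side2.png

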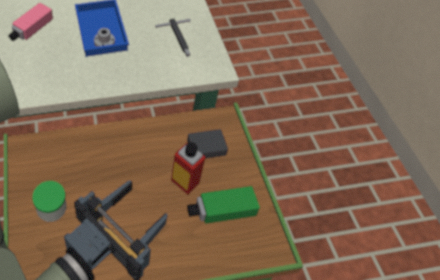

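The crop shows the can standing at about (187,165), next to the drill case and clear of the green can. Next I'll move to the flange.

Emit:
send_rows:
  targets:
    - [[0, 0, 0, 0, 0, 0.2, -1], [0, 0, 0, 0, 0, 0.25, -1], [0, 0, 0, 0, 0, 0.25, -1], [-0.0522, 0.0745, 0, -0.005, 0.1, 0.05, -0.3], [-0.0522, 0.0745, 0, -0.005, 0.15, 0, -0.3], [-0.0522, 0.0745, 0, -0.005, 0.15, 0, -0.3], [-0.0522, 0.0745, 0, -0.005, 0.15, 0, -0.3], [-0.0522, 0.0745, 0, -0.005, 0.15, 0, -0.3], [-0.0522, 0.0745, 0, -0.005, 0.15, 0, -0.3], [-0.0522, 0.0745, 0, -0.005, 0.15, 0, -0.3], [-0.0522, 0.0745, 0, -0.005, 0.15, 0, -0.3], [-0.0522, 0.0745, 0, -0.005, 0.15, 0, -0.3]]

```text
time_s: 9.7
ee_pos: [535.6, -204.1, 243.0]
ee_rot: [179.8, -16.1, 35.0]
force: [-0.4, 0.8, -0.1]
gripper_width: 59.2
gripper_force: 0.0
```

```bash
python3 log.py
```

```text
[-30.5  13.3  94.4  15.9  66.1  18.9] [ 535.6 -204.1  243. ] [179.8 -16.1  35. ] [-0.4  0.8 -0.1]
```

Emit:
send_rows:
  targets:
    - [[-0.0522, 0.0745, 0, -0.005, 0.15, 0, -0.3], [-0.0522, 0.0745, 0, -0.005, 0.15, 0, -0.3], [0, 0, 0.0873, -0.005, 0.15, 0, -0.3], [0, 0, 0.0873, -0.005, 0.15, 0, -0.3], [0, 0, 0.0873, -0.005, 0.15, 0, -0.3], [0, 0, 0.0873, -0.005, 0.15, 0, -0.3], [0, 0, 0.0873, -0.005, 0.15, 0, -0.3], [0, 0, 0.0873, -0.005, 0.15, 0, -0.3], [0, 0, 0.0873, -0.005, 0.15, 0, -0.3], [0, 0, 0, 0, 0, 0, -0.3]]

```text
time_s: 10.7
ee_pos: [526.4, 68.0, 241.4]
ee_rot: [-179.9, -0.1, 90.3]
force: [0.2, 1.3, -0.1]
gripper_width: 59.1
gripper_force: 0.0
```

```bash
python3 log.py
```

```text
[ 6.1 13.4 92.6  0.1 74.1  5.7] [526.4  68.  241.4] [-1.799e+02 -1.000e-01  9.030e+01] [ 0.2  1.3 -0.1]
```

Emit:
send_rows:
  targets:
    - [[0, 0, 0, -0.006, 0.011, -0.24, -0.3], [0, 0, 0, -0.006, 0.011, -0.24, -0.3], [0, 0, 0, 0, 0, -0.24, -0.3], [0, 0, 0, 0, 0, -0.2, -0.3], [0, 0, 0, 0, 0, -0.085, -0.3], [0, 0, 0, 0, 0, -0.055, -0.3], [0, 0, 0, 0, 0, 0, -0.3]]

```text
time_s: 11.4
ee_pos: [524.1, 68.8, 28.5]
ee_rot: [-179.8, 0.0, 90.0]
force: [-0.1, -0.4, 0.4]
gripper_width: 59.2
gripper_force: 0.0
```

Emit:
send_rows:
  targets:
    - [[0, 0, 0, 0, 0, 0, 1], [0, 0, 0, 0, 0, 0, 1], [0, 0, 0, 0, 0, 0, 1], [0, 0, 0, 0, 0, 0, 1], [0, 0, 0, 0, 0, 0, 1]]
  grip_force: 30

```text
time_s: 11.9
ee_pos: [525.1, 69.3, 30.6]
ee_rot: [180.0, -0.0, 90.0]
force: [-1.4, -1.1, 7.1]
gripper_width: 35.1
gripper_force: 30.0
```

Emit:
send_rows:
  targets:
    - [[0, 0, 0, 0, 0, 0.02, 1], [0, 0, 0, 0, 0, 0.03, 1], [0, 0, 0, -0.002, 0.03, 0, 1], [0, 0, 0, -0.002, 0.06, 0, 1], [0, 0, 0, -0.002, 0.06, 0, 1], [0, 0, 0, -0.002, 0.06, 0, 1], [0, 0, 0, -0.002, 0.05, 0, 1], [0, 0, 0, -0.002, 0.03, 0, 1], [0, 0, 0, 0, 0, 0, 1]]

```text
time_s: 12.8
ee_pos: [522.5, 128.3, 39.5]
ee_rot: [180.0, 0.0, 90.1]
force: [0.4, 0.3, -6.6]
gripper_width: 34.8
gripper_force: 30.0
```

Emit:
send_rows:
  targets:
    - [[0, 0, 0, 0, 0, -0.02, 1], [0, 0, 0, 0, 0, -0.015, 1], [0, 0, 0, 0, 0, -0.01, 1], [0, 0, 0, 0, 0, 0, 1]]

```text
time_s: 13.2
ee_pos: [522.5, 126.9, 30.7]
ee_rot: [-180.0, 0.0, 90.0]
force: [-0.4, 0.0, -3.9]
gripper_width: 35.1
gripper_force: 30.0
```

Emit:
send_rows:
  targets:
    - [[0, 0, 0, 0, 0, -0.006, 1], [0, 0, 0, 0, 0, 0, 1], [0, 0, 0, 0, 0, 0, -0.3], [0, 0, 0, 0, 0, 0, -0.3], [0, 0, 0, 0, 0, 0, -0.3], [0, 0, 0, 0, 0, 0.1, -0.3], [0, 0, 0, 0, 0, 0.25, -0.3], [0, 0, 0, 0, 0.1, 0.25, -0.3], [0, 0, 0, 0, 0.2, 0.1, -0.3], [0, 0, 0, 0, 0.25, 0, -1], [0, 0, 0, 0, 0.2, 0, -1], [0, 0, 0, 0, 0, 0, -1]]

```text
time_s: 14.4
ee_pos: [522.8, 280.6, 165.9]
ee_rot: [179.9, -0.2, 90.3]
force: [0.2, -1.0, -1.3]
gripper_width: 80.6
gripper_force: 0.0
```

```bash
cat > meas.py <<'E'
from h import *
import sys
tag=sys.argv[1]; tx,ty=521.7,float(sys.argv[2])
for n in("top","side"):
    p,d=optics.grab_frame(n); save(n+tag,p); W=cloud(n,d)
    h=cv2.cvtColor(p,cv2.COLOR_RGB2HSV).astype(int);H,S,V=h[...,0],h[...,1],h[...,2]
    near=(abs(W[...,0]-tx)<120)&(abs(W[...,1]-ty)<140)&(d>0)
    blue=(H>100)&(H<130)&(S>150)
    off=0 if n=="top" else 2
    print(n,"rim",*rect(W[near&blue],26,40)); print(n,"all",*rect(W[near&blue],-6,40))
    ins=(abs(W[...,0]-tx)<50)&(abs(W[...,1]-ty)<90)&(d>0)
    print(n,"hub",*rect(W[ins&(S<100)],44,58)); print(n,"flange",*rect(W[ins&(S<100)],17,58))
E
python3 log.py; python3 meas.py a 131
```

```text
[27.1 21.8 91.6  0.1 66.5 26.7] [522.8 280.6 165.9] [179.9  -0.2  90.3] [ 0.2 -1.  -1.3]
top rim 511 31.6 [523.5 135. ] [521.4 131.3] [127.2 194.5] 2.0
top all 3143 4.5 [525.4 134. ] [521.8 131.2] [127.3 194.6] 2.2
top hub 156 49.7 [522.1 130.1] [522.5 130.3] [34.7 34.6] 30.6
top flange 402 24.8 [519.8 129. ] [522.5 130.5] [58.2 57.8] 11.1
side rim 239 32.8 [518.9  67.3] [522.1 113.8] [121.9 170.8] 2.1
side all 1660 8.0 [523.8 133.6] [521.5 131.4] [121.9 206. ] 2.1
side hub 91 51.9 [523.  129.2] [523.  130.1] [33.9 32.5] 82.3
side flange 282 28.1 [522.2 123.3] [521.7 127.9] [52.4 56.9] 77.8
```

View pics/topa.png

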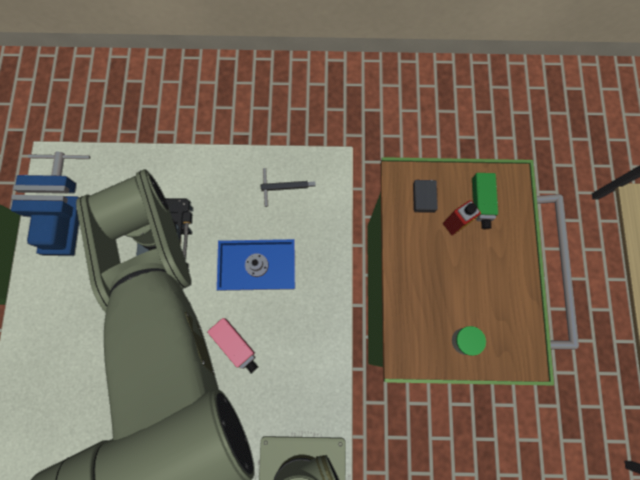

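Emit:
send_rows:
  targets:
    - [[0, 0, 0, -0.005, 0, -0.2, -1], [0, 0, -0.003, 0, 0, -0.25, -1], [0, 0, 0, 0, 0, -0.2, -1], [0, 0, 0, 0, -0.04, -0.12, -1], [0, 0, 0, 0, -0.07, 0, -1], [0, 0, 0, 0, -0.02, 0, -1], [0, 0, 0, 0, -0.015, 0, -1], [0, 0, 0, 0, -0.015, 0, -1], [0, 0, 0, 0, -0.015, 0, -1], [0, 0, 0, 0, -0.02, 0, -1], [0, 0, 0, 0, -0.02, 0, -1], [0, 0, 0, 0, -0.02, 0, -1]]

```text
time_s: 15.7
ee_pos: [521.7, 228.9, 12.1]
ee_rot: [180.0, -0.0, 89.8]
force: [-0.1, 3.0, 0.9]
gripper_width: 91.2
gripper_force: 1.7
```

```bash
python3 log.py; python3 meas.py b 131
```

```text
[ 22.5  29.2 105.1   0.   45.7  22.8] [521.7 228.9  12.1] [180.   -0.   89.8] [-0.1  3.   0.9]
top rim 464 31.6 [524.8 115.9] [520.3 111.9] [195.9 127.5] 89.2
top all 3123 4.6 [524.3 113.5] [520.5 111.9] [196.  127.8] 89.5
top hub 154 50.0 [521.2 112.1] [547.  151.8] [131.   34.4] 57.1
top flange 400 24.7 [519.1 110.7] [546.8 145. ] [146.1  58. ] 52.6
side rim 236 32.9 [514.6  45.6] [520.2  94.1] [169.9 122.4] 89.7
side all 1722 7.9 [521.7 112.8] [520.3 111.8] [205.4 122.4] 89.7
side hub 109 51.6 [521.1 117.1] [522.5 157. ] [ 95.5 126.8] 0.3
side flange 346 33.0 [520.3 121.4] [522.1 149.5] [ 96.6 141.9] 0.3
```

Emit:
send_rows:
  targets:
    - [[0, 0, 0.002, 0, -0.02, 0, -1], [0, 0, 0, 0, -0.03, 0, -1], [0, 0, 0, 0, -0.04, 0, -1], [0, 0, 0, 0, -0.05, 0, -1], [0, 0, 0, 0, -0.055, 0, -1], [0, 0, 0, 0, -0.055, 0, -1], [0, 0, 0, 0, -0.055, 0, -1], [0, 0, 0, 0, -0.055, 0, -1], [0, 0, 0, 0, -0.05, 0, -1], [0, 0, 0, 0, -0.045, 0, -1], [0, 0, 0, 0, -0.035, 0, -1], [0, 0, 0, 0, -0.025, 0, -1]]

```text
time_s: 17.0
ee_pos: [521.4, 125.2, 11.7]
ee_rot: [-180.0, 0.0, 89.9]
force: [-0.7, 2.3, -1.5]
gripper_width: 91.1
gripper_force: 1.3
```

```bash
python3 log.py; python3 meas.py c 7 | grep top
```

```text
[ 12.3  26.9 109.7  -0.   43.4  12.4] [521.4 125.2  11.7] [-180.     0.    89.9] [-0.7  2.3 -1.5]
top rim 349 31.5 [524.1 -18.3] [520.6   2.3] [184.  126.9] 89.8
top all 2811 4.3 [525.2  -1.9] [520.6   3.5] [186.2 126.9] 89.8
top hub 154 49.6 [521.    7.2] [521.4   6.9] [36.  33.1] 2.2
top flange 397 24.7 [518.7   7.3] [521.    7.7] [59.1 54.6] 1.0
```

Emit:
send_rows:
  targets:
    - [[0, 0, 0, 0, -0.02, 0, -1], [0, 0, 0, 0, -0.03, 0, -1], [0, 0, 0, 0, -0.04, 0, -1], [0, 0, 0, 0, -0.05, 0, -1], [0, 0, 0, 0, -0.055, 0, -1], [0, 0, 0, 0, -0.055, 0, -1], [0, 0, 0, 0, -0.055, 0, -1], [0, 0, 0, 0, -0.055, 0, -1], [0, 0, 0, 0, -0.055, 0, -1], [0, 0, 0, 0, -0.055, 0, -1], [0, 0, 0, 0, -0.055, 0, -1], [0, 0, 0, 0, -0.055, 0, -1]]

```text
time_s: 18.3
ee_pos: [521.6, 9.0, 11.8]
ee_rot: [180.0, -0.0, 89.9]
force: [-0.3, 3.2, 1.1]
gripper_width: 91.1
gripper_force: 1.6
```

Emit:
send_rows:
  targets:
    - [[0, 0, 0, 0, -0.055, 0, -1], [0, 0, 0, 0, -0.055, 0, -1], [0, 0, 0, 0, -0.055, 0, -1], [0, 0, 0, 0, -0.055, 0, -1], [0, 0, 0, 0, -0.055, 0, -1], [0, 0, 0, 0, -0.055, 0, -1], [0, 0, 0, 0, -0.055, 0, -1], [0, 0, 0, 0, -0.055, 0, -1], [0, 0, 0, 0, -0.055, 0, -1], [0, 0, 0, 0, -0.055, 0, -1], [0, 0, 0, 0, -0.055, 0, -1], [0, 0, 0, 0, -0.055, 0, -1]]

```text
time_s: 19.5
ee_pos: [521.6, -123.0, 11.8]
ee_rot: [180.0, -0.0, 89.9]
force: [0.1, 3.3, -0.4]
gripper_width: 91.1
gripper_force: 1.4
```

Emit:
send_rows:
  targets:
    - [[0, 0, 0, 0, -0.055, 0, -1], [0, 0, 0, 0, -0.055, 0, -1], [0, 0, 0, 0, -0.055, 0, -1], [0, 0, 0, 0, -0.055, 0, -1], [0, 0, 0, 0, -0.05, 0, -1], [0, 0, 0, 0, -0.045, 0, -1], [0, 0, 0, 0, -0.04, 0, -1], [0, 0, 0, 0, -0.035, 0, -1], [0, 0, 0, 0, -0.025, 0, -1], [0, 0, 0, 0, -0.02, 0, -1], [0, 0, 0, 0, -0.01, 0, -1], [0, 0, 0, 0, 0, 0, -1]]

```text
time_s: 20.7
ee_pos: [521.7, -211.6, 11.8]
ee_rot: [180.0, 0.0, 89.9]
force: [-0.2, -0.1, 0.4]
gripper_width: 91.2
gripper_force: 0.3
```

```bash
python3 log.py; python3 meas.py d -331
```

```text
[-23.2  28.7 106.1  -0.   45.2 -23.1] [ 521.7 -211.6   11.8] [180.    0.   89.9] [-0.2 -0.1  0.4]
top rim 200 29.8 [ 511.6 -406.1] [ 520.3 -384.5] [ 85.8 124.8] 89.9
top all 1303 3.3 [ 519.3 -398.1] [ 520.6 -384.5] [ 85.8 125.5] 89.9
top hub 0 nan [nan nan] [0. 0.] [0. 0.] 0.0
top flange 0 nan [nan nan] [0. 0.] [0. 0.] 0.0
side rim 642 31.2 [ 517.  -349.9] [ 520.7 -327.8] [203.9 125.9] 89.8
side all 3608 4.9 [ 522.5 -328.4] [ 520.7 -327.8] [203.9 125.9] 89.8
side hub 175 49.3 [ 522.2 -328.3] [ 522.2 -327.7] [35.8 34.8] 88.8
side flange 476 26.3 [ 520.9 -334.1] [ 521.3 -330.6] [53.5 58.6] 78.8
  return _methods._mean(a, axis=axis, dtype=dtype,
  ret = um.true_divide(
  ret = ret.dtype.type(ret / rcount)
h.py:18: RuntimeWarning: Mean of empty slice.
  return len(P),np.median(P[:,2]).round(1),np.round(P[:,:2].mean(0),1),np.round(r[0],1),np.round(r[1],1),round(r[2],1)
```

View pics/sided.png

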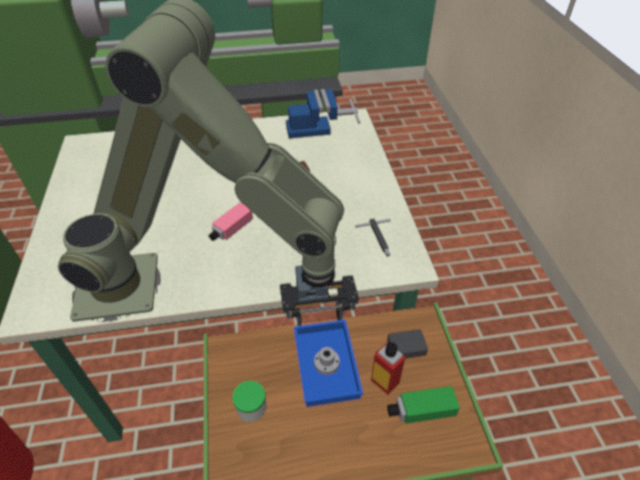

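The picture shows the whole tray on the trolley at (328,362), square, with the flange in its middle at (327,358) and the can standing beside it at (388,368). Next I'll retreat and check once more.

Emit:
send_rows:
  targets:
    - [[0, 0, 0, 0, 0.05, 0, -1], [0, 0, 0, 0, 0.15, 0, -1], [0, 0, 0, 0, 0.2, 0.05, -1], [0, 0, 0, 0, 0.2, 0.2, -1], [0, 0, 0, 0, 0.2, 0.25, -1], [0, 0, 0, 0, 0.2, 0.25, -1], [0, 0, 0, 0, 0.1, 0.2, -1], [0, 0, 0, 0, 0, 0, -1], [0, 0, 0, 0, 0, 0, -1], [0, 0, 0, 0, 0, 0, -1]]

```text
time_s: 21.8
ee_pos: [520.6, -13.4, 174.0]
ee_rot: [-179.9, 0.0, 89.9]
force: [0.5, 0.7, 0.2]
gripper_width: 91.0
gripper_force: 0.0
```

```bash
python3 log.py; python3 meas.py e -328 2>/dev/null && python3 -c "
from workcell import env; print(env.job_done())"
```

```text
[ -2.7  15.2 100.2  -0.   64.7  -2.6] [520.6 -13.4 174. ] [-179.9    0.    89.9] [0.5 0.7 0.2]
top rim 533 30.2 [ 519.6 -319.7] [ 520.8 -328.6] [198.3 127.9] 89.6
top all 3216 3.1 [ 523.7 -334.4] [ 520.8 -328.7] [198.5 127.9] 89.6
top hub 149 48.5 [ 520.9 -328.1] [ 520.6 -328.1] [33.4 33.8] 1.9
top flange 394 23.6 [ 519.2 -325.3] [ 521.1 -328.1] [57.8 58.2] 66.8
side rim 642 31.3 [ 517.8 -351.2] [ 520.6 -329.4] [200.8 125.8] 89.8
side all 3602 4.9 [ 522.5 -328.6] [ 520.6 -329.4] [200.8 125.8] 89.8
side hub 174 49.8 [ 522.  -328.2] [ 521.5 -326.7] [33.8 36.1] 17.5
side flange 480 27.3 [ 520.8 -334.3] [ 521.8 -331.2] [51.2 58.8] 84.9
the job is handed in; nothing more can be done
None
```

The job is handed in at about 22 s: the tray is fully on the trolley and square to within half a degree, the flange is within about 1–2 mm of its middle, the can is standing beside it, and the arm never touched the other things.

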